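Fit the detent ball and shift rail of a gearbox cover

TASK

Nudge the loose steel ball along its open channel in the gearbox shift cover until it drops into the detent bore. Then slide the shift rail that lies in the same channel forward over it, pushing on its upright bronze lug, gently and by feel, until the ball clicks up into the notch under the rail; leave the rail there with the ball in the notch. Do not force the rail against the ball, do not press hard on the casting, and leave the other things on the bench alone.

Things in the scene. Friction and masses are not known exactly. Their poses are not given: they have to be found in the camera images.
- cover: Fixed dark cast-iron shift cover of a truck gearbox, lying inside up: base plate 390 x 170 x 12 mm. Origin: on the bench, straight below the centre of the detent bore. x: along the cover, the way the rail is pushed in; z: up. On the -y side, y -50 to -87 mm, lies a second rail, already fitted: its saddles are 63 mm, its fixed bronze lug (x -52 to -28 mm) 73 mm high above the bench.
- rib: Machined grey rib of the cover (same origin and axes): 60 mm wide, x -225 to +135 mm, flat top face 49 mm above the bench. Along its middle runs an open channel (the rail bed), 19 mm wide, 11 mm deep, flat floor, closed at its front end at x +115 mm. A boss 78 mm high bridges the channel at x -225 to -205 mm.
- bore (a point): Centre of the mouth of the detent bore in the channel floor: a round 17.5 mm hole with a dark spring-loaded follower in it. A ball that drops in rests on the follower with its centre 3 mm below this point (11 mm lower than when rolling on the channel floor), its top 5 mm above the floor. The follower yields up to 10 mm more downwards (6 to 13 N).
- ball_center (a point): Centre of the loose, bright, oiled steel ball, 16 mm, 17 g. It starts on the channel floor 30 to 90 mm in front of the bore (+x side). There its top stands 5 mm above the rib's face and its centre 3 mm below it: it cannot be gripped, only pushed along from behind by something travelling 1 to 3 mm above the face. It rolls easily and drops into the bore by itself.
- ball: The same ball; origin on its surface, turning with it (use the ball's centre instead).
- rail: The movable rail (origin at its nose). One notch, 13 mm long, is cut in its underside, out of sight, 60 to 104 mm behind the nose: its place differs on each rail and must be felt. When it meets the ball, the ball jumps up 3 mm and snaps the rail 3 to 5 mm ahead of the pusher: the push falls to nothing. Pushing on climbs out of the notch again (about 10 N).
- nose (a point): Tip of the tapered nose of the movable shift rail, on its axis: an 18 mm steel bar lying in the channel that slides only along the cover's x, as far as 113 mm in front of the bore. 85 mm in front of the lug; starts 22 to 47 mm behind the bore.
- lug (a point): Centre of the top of the bronze lug fixed on the movable rail, 97 mm above the bench. Foot 24 mm long (cover x) x 30 wide, 2 to 16 mm above the rib's face; on it an upright block 22 mm long (x) x 20 wide x 32 high. Push its rear face towards +x: the free rail drags 1 to 1.5 N, its nose riding over the ball takes 10 to 15 N, sliding on over the pressed-down ball 1.5 to 3.5 N.
- piston: Bystander: an aluminium piston of 86 mm diameter, 68 mm high, standing on the bench; origin at the centre of its underside.
- wrench: Bystander: a 200 mm wrench lying flat on the bench; origin at its middle, on the bench.
- gauge: Bystander: a pressure gauge of 66 mm diameter, 28 mm thick, lying face up with a brass stem; origin under the centre of the dial, on the bench.

How it is judged:
By the outcome, as a careful person would: the job done as asked, in the order asked, and still so for the second after the job is handed in, with the robot touching nothing.
It also fails if it takes over 72 s, if anything falls off the work surface, if the arm or the gripper's body presses on something with over 40 N, if the wrist force passes 120 N, or if a joint passes its speed limit or range.

ROBOT

A 6-joint arm with a two-finger parallel gripper is mounted at the origin on the work surface. World frame = base frame: x ahead of the robot, y to its left, z up, the work surface at z = 0. Lengths are in m, angles in rad, forces in N, time in s.
With the tool pointing down it reaches from about 0.375 to 0.975 m from the base axis. Payload 3.8 kg.
Tool frame: the origin (TCP) lies at the very end of the fingers, on their centre line; the grasp point (between the pads) lies 19 mm behind it (r.tcp_to_grasp is the distance from the TCP to the grasp point, in m); z points along the fingers, x is the direction in which the jaws open and shut, and the axes are right-handed (so a half turn about z gives the same grasp; the last joint's range is limited). The gripper opens to 85 mm and grips with 20 to 120 N. Pads are 22 mm wide; open, the fingers measure 114 mm over their backs; the gripper's body (76 mm by 85 mm) begins 54 mm behind the grasp point. The pads swing forward as they close: fully open they stand 13 mm farther back than shut.
Start: joints at [1.101, 0.264, 1.604, -0, 1.274, -0.037], TCP at [0.283, 0.613, 0.231] pointing down, gripper open.
Joint ranges: [-2.63, 2.63], [-0.94, 2.18], [0.31, 2.57], [-1.31, 4.45], [0, 2.66], [-2.55, 2.55]. Speed limits (rad/s): [2.57, 2.57, 3.14, 3.14, 3.14, 3.14].

INTERFACE

Orientations are given as a 3x3 rotation matrix whose columns are the frame's x, y, z axes.
In Python, from bench import r gives the robot as it stands.
- The arm moves only by the tool move_arm, never from a script. Its argument "plan" is a list of rows, each a list of 7 numbers: the shift along the tool's x, y, z in units of 25 mm (1.0 is 25 mm), then the turn, a rotation vector about the tool's x, y, z in degrees, then the finger opening in mm, from 0 to 85.4. In form: [[dx, dy, dz, rx, ry, rz, fingers], ...]. A call has 1 to 10 rows; each row is the pose to reach, as a shift and turn from the pose commanded when the call began, along the tool's axes at that moment; what a row does not reach only later rows make up. A row lasts 1/12 s, in which the tool goes at most 41.7 mm and 7.16 degrees, less where a joint would pass 70% of its speed; a pose out of reach is approached as far as the arm can. A call with a gripper value outside its range is refused whole. The fingers move at their own pace and stop on an object; the grip force is fixed at half the most. Time passes only in rows, so rows that repeat a pose let the fingers close. It gives the time, the measured TCP pose, the force and the opening at its end, in the units of the state.
- r.sense(): the state, without advancing time (a new reading comes with each control period).
- r.camera(name): name is "scene" or "top"; returns the picture (400x640x3 uint8, red, green, blue); there is no depth.
- r.camera_params(name): a dict with "fx", "fy", "cx", "cy" (pixels), "cam_to_world" (4x4, takes a point from camera to world coordinates). Camera axes: x right, y up, looking along -z (the intrinsics and any distortion apply to the point x, -y, -z); pixel columns grow to the right and rows downward; lengths in m; the calibration is good to about 2 mm. A picture is of the moment at which its call begins. camera_params takes no time and is no camera call.
- r.sign_off(): hands the job in, once; it reports no verdict.
Trained networks look in the newest picture that a camera, given by its name, has taken for a name from the list of things; names that differ only in an ending like _2 or _b are one class to them, and where a whole thing is asked for, a point or a joint stands for the part that bears it (a point fixed in the world has none). Each returns a list of dicts, best first, with "confidence" (0 to 1); they miss things now and then, are a little off and sometimes report something else, mostly with a low value. They report only what shows in the picture. A call takes as long as a camera call.
- r.silhouettes(camera, query): "pixels" (400x640 bool, what is visible of it) and "bbox" ([left, top, right, bottom] in pixels, round what is visible of it).
- r.tip_of(camera, query): "location" ([column, row] in pixels: a listed point, or the origin of a listed thing).
The state is a dict: "clock": time; "joints": joint angles; "joint_vel": joint speeds; "joint_torque": joint torques, N m; "position": TCP position; "eef_rot": TCP orientation; "force": force on the tool from outside, world axes, zero at the start; "ft_torque": the same for the moment, N m; "finger_gap": opening from 0.0 (shut) to 1.0 (fully open).
Only numpy, scipy, OpenCV 4.12 (cv2) and the standard library are available. Lean on these libraries where they do the work, as an engineer would, in place of code of your own. Each camera call takes 0.05 s, during which the arm holds its last target.

## Working session

There is one attempt and no reset: what is moved stays moved. The work goes in short steps, Python scripts to look and compute and a tool call to move; the robot and the scene stay as the last step left them, time stands still between calls to the robot, and variables do not carry over. Pictures are saved under pics/ and viewed, and the job is handed in when it is done.

Besides the shell and the picture viewer there is one more tool, called after "Call:" as name([rows], argument=value, ...), one row to a line, values as JSON. move_arm: Moves the arm, as the interface text tells. Its arguments: {"type":"object","properties":{"plan":{"type":"array","items":{"type":"array","items":{"type":"number"}}}},"required":["plan"]}

```bash
mkdir -p pics; ls; cat > h.py <<'E'
import numpy as np, cv2
from bench import r
def snap(cam,name):
    im=np.array(r.camera(cam)); cv2.imwrite(f'pics/{name}.png',im[:,:,::-1]); return im
def ray(cam,px):
    p=r.camera_params(cam); T=np.array(p['cam_to_world'])
    d=np.array([(px[0]-p['cx'])/p['fx'],-(px[1]-p['cy'])/p['fy'],-1.0])
    return T[:3,3],T[:3,:3]@d
def onz(cam,px,z):
    o,d=ray(cam,px); return o+d*(z-o[2])/d[2]
def proj(cam,P):
    p=r.camera_params(cam); T=np.array(p['cam_to_world'])
    q=T[:3,:3].T@(np.array(P)-T[:3,3]); 
    return np.array([p['cx']+p['fx']*q[0]/-q[2],p['cy']+p['fy']*(-q[1])/-q[2]])
E
python3 - <<'E'
from h import *
for c in ['scene','top']:
    snap(c,c+'0'); p=r.camera_params(c); print(c,{k:np.round(v,3).tolist() for k,v in p.items()})
    for q in ['bore','ball_center','nose','lug','cover','rib']:
        print(q,[(np.round(d['location'],1).tolist(),round(d['confidence'],2)) for d in r.tip_of(c,q)][:3])
s=r.sense(); print(s)
E
```

```text
pics
scene {'fx': 439.528, 'fy': 439.528, 'cx': 317.666, 'cy': 194.642, 'cam_to_world': [[-0.562, -0.715, 0.415, 1.12], [0.827, -0.489, 0.277, 0.347], [0.005, 0.499, 0.866, 1.215], [0.0, 0.0, 0.0, 1.0]]}
bore [([329.5, 202.8], 0.75)]
ball_center [([346.8, 183.3], 0.54), ([345.1, 184.8], 0.23)]
nose []
lug [([302.4, 219.0], 0.83)]
cover [([323.6, 213.2], 0.88)]
rib [([323.1, 206.4], 0.92)]
top {'fx': 421.004, 'fy': 421.004, 'cx': 331.136, 'cy': 198.015, 'cam_to_world': [[0.009, 0.998, -0.062, 0.525], [-1.0, 0.008, -0.016, -0.009], [-0.016, 0.062, 0.998, 1.082], [0.0, 0.0, 0.0, 1.0]]}
bore [([329.8, 208.8], 0.76), ([481.6, 233.9], 0.58)]
ball_center [([327.4, 243.5], 0.42)]
nose [([331.8, 193.6], 0.79), ([330.7, 245.4], 0.53)]
lug [([334.1, 157.2], 0.62)]
cover [([330.6, 206.4], 0.66)]
rib [([329.8, 195.2], 0.71), ([329.4, 209.4], 0.69)]
{'clock': 0.7, 'joints': array([ 1.10110515e+00,  2.63846947e-01,  1.60392196e+00, -1.09819315e-05,
        1.27370485e+00, -3.68936535e-02]), 'joint_vel': array([ 0.00051338, -0.00114856, -0.00058056,  0.00041387, -0.00071476,
       -0.00073282]), 'joint_torque': array([ 6.85731193e-04, -5.14852202e+01, -3.67611766e+01, -1.15678790e-04,
        5.70265238e-04,  3.29723525e-05]), 'position': array([0.28311972, 0.61279233, 0.23135773]), 'eef_rot': array([[ 4.19409096e-01,  9.07797338e-01,  6.31785645e-05],
       [ 9.07797332e-01, -4.19409100e-01,  1.01270211e-04],
       [ 1.18430492e-04,  1.48796848e-05, -9.99999993e-01]]), 'force': array([ 0.28815364, -0.29747826, -0.19892303]), 'ft_torque': array([ 0.00972398,  0.02071117, -0.03537932]), 'finger_gap': 1.000618930952681}
```

```bash
python3 - <<'E'
import cv2
for c,(x0,y0,x1,y1) in {'scene0':(200,100,440,320),'top0':(220,80,440,320)}.items():
    im=cv2.imread(f'pics/{c}.png'); cv2.imwrite(f'pics/{c}z.png',cv2.resize(im[y0:y1,x0:x1],None,fx=2.5,fy=2.5,interpolation=cv2.INTER_CUBIC))
E
```

```text
(no output)
```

View pics/scene0.png

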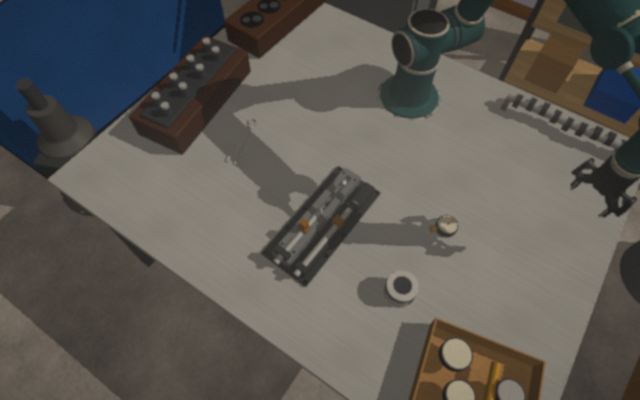

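View pics/top0.png

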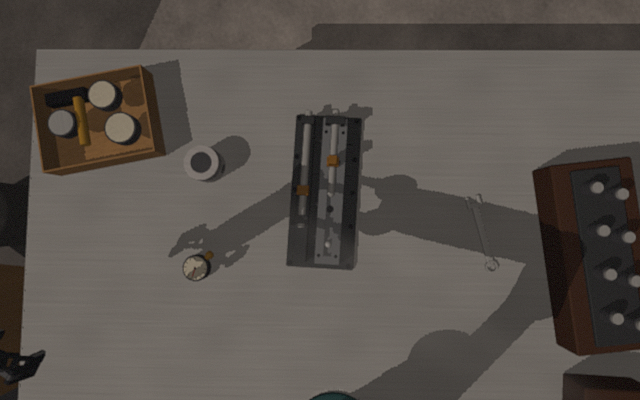

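```bash
sleep 0
```

```text
(no output)
```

View pics/scene0z.png

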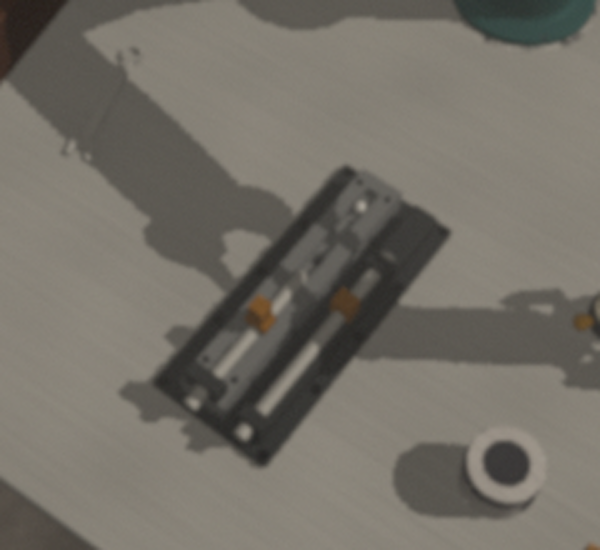

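View pics/top0z.png

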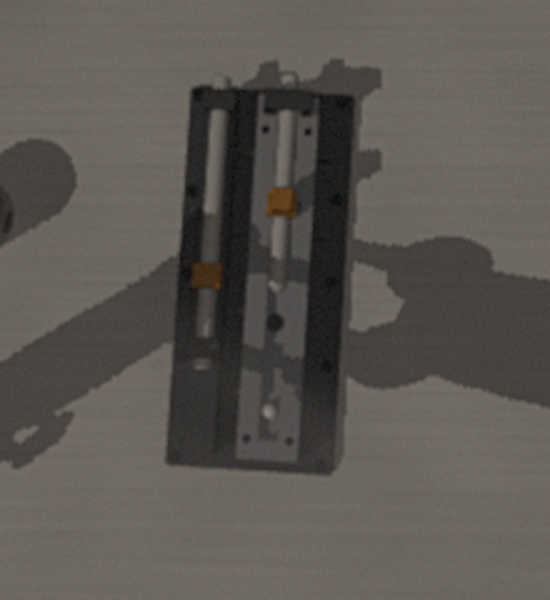

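```bash
python3 - <<'E'
from h import *
B={}
for c,b,l,bl in [('scene',(329.5,202.8),(302.4,219.0),(346.8,183.3)),('top',(329.8,208.8),(334.1,157.2),(327.6,244.0))]:
    P=[onz(c,b,.038),onz(c,l,.097),onz(c,bl,.046)]
    print(c,[np.round(p*1000,1).tolist() for p in P])
    print('dir ball-bore',np.degrees(np.arctan2(*(P[2]-P[0])[1::-1])), 'lug->bore',np.degrees(np.arctan2(*(P[0]-P[1])[1::-1])),'lug->ball',np.degrees(np.arctan2(*(P[2]-P[1])[1::-1])))
    r.camera(c)
    for q,z in (('cover',.012),('rib',.049)):
        d=r.silhouettes(c,q)
        if d:
            m=d[0]['pixels']; ys,xs=np.nonzero(m)
            pts=np.array([onz(c,(x,y),z)[:2] for x,y in zip(xs,ys)],np.float32)*1000
            print(q,d[0]['confidence'],cv2.minAreaRect(pts),len(xs))
E
```

```text
scene [[559.1, 16.4, 38.0], [674.6, -1.7, 97.0], [474.5, 24.9, 46.0]]
dir ball-bore 174.2367609798117 lug->bore 171.0966307889215 lug->ball 172.41820342263534Traceback (most recent call last):
  File "<stdin>", line 12, in <module>
  File "h.py", line 10, in onz
    o,d=ray(cam,px); return o+d*(z-o[2])/d[2]
        ~~~^^^^^^^^
  File "h.py", line 6, in ray
    p=r.camera_params(cam); T=np.array(p['cam_to_world'])
ValueError: time passes only in moves, steps and waits
```

```bash
sed -i 's/^def ray/PC={c:r.camera_params(c) for c in ("scene","top")}\ndef ray/; s/p=r.camera_params(cam);/p=PC[cam];/' h.py; python3 - <<'E'
from h import *
for c,b,l,bl in [('scene',(329.5,202.8),(302.4,219.0),(346.8,183.3)),('top',(329.8,208.8),(334.1,157.2),(327.6,244.0))]:
    P=[onz(c,b,.038),onz(c,l,.097),onz(c,bl,.046)]
    print(c,[np.round(p*1000,1).tolist() for p in P])
    print('dir ball-bore',np.degrees(np.arctan2(*(P[2]-P[0])[1::-1])), 'lug->bore',np.degrees(np.arctan2(*(P[0]-P[1])[1::-1])),'lug->ball',np.degrees(np.arctan2(*(P[2]-P[1])[1::-1])))
    r.camera(c)
    for q,z in (('cover',.012),('rib',.049)):
        d=r.silhouettes(c,q)
        if d:
            m=d[0]['pixels']; ys,xs=np.nonzero(m)
            pts=np.array([onz(c,(x,y),z)[:2] for x,y in zip(xs,ys)],np.float32)*1000
            print(q,d[0]['confidence'],cv2.minAreaRect(pts),len(xs))
E
```

```text
scene [[559.1, 16.4, 38.0], [674.6, -1.7, 97.0], [474.5, 24.9, 46.0]]
dir ball-bore 174.2367609798117 lug->bore 171.0966307889215 lug->ball 172.41820342263534
cover 0.6 ((608.6815185546875, 27.431488037109375), (173.82354736328125, 399.1276550292969), 87.39414978027344) 6562
rib 0.94 ((620.5874633789062, 37.2027702331543), (147.62747192382812, 374.5380554199219), 86.8578872680664) 3742
top [[562.8, 11.0, 38.0], [682.5, 0.9, 97.0], [476.3, 15.4, 46.0]]
dir ball-bore 177.09079478608396 lug->bore 175.17229679129034 lug->ball 175.97658265438386
cover 0.77 ((616.92138671875, 26.55516815185547), (171.93118286132812, 406.7131652832031), 86.97846984863281) 10216
rib 0.8 ((614.38134765625, 25.12762451171875), (148.0657196044922, 383.42767333984375), 86.88914489746094) 5311
```

```bash
python3 - <<'E'
from h import *
im=cv2.imread('pics/top0.png')
H=[]
# rectified top & scene at z=.049 : 0.5mm/px, world x up, y left
for c in('top','scene'):
    im=cv2.imread(f'pics/{c}0.png')
    # image u-> world y from .10 to -.10 ; v-> x from .82 to .40
    W=[(.82,.12),(.82,-.10),(.40,.12),(.40,-.10)]
    src=np.float32([proj(c,(x,y,.049)) for x,y in W]); dst=np.float32([[0,0],[308,0],[0,588],[308,588]])
    o=cv2.warpPerspective(im,cv2.getPerspectiveTransform(src,dst),(309,589),flags=cv2.INTER_CUBIC)
    H.append(cv2.convertScaleAbs(o,alpha=1.8))
cv2.imwrite('pics/rect.png',np.hstack(H))
E
```

```text
(no output)
```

View pics/rect.png

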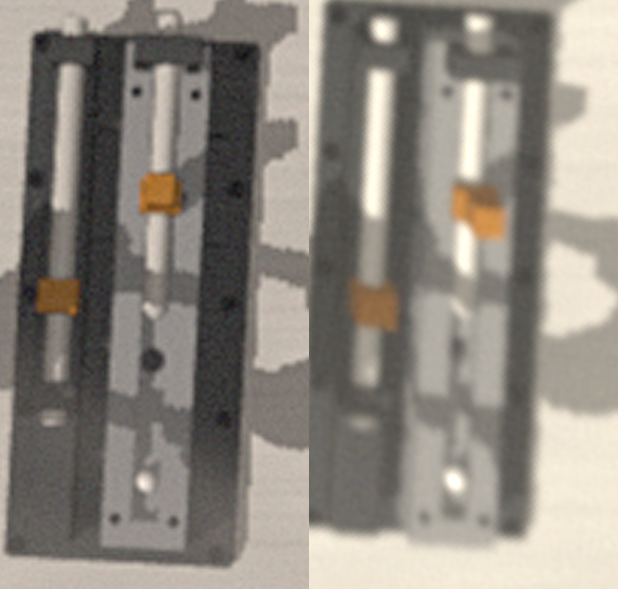

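Call:
move_arm([
  [-18.9, 15.9, 3.2, 0, 0, -22, 0],
  [-18.9, 15.9, 3.2, 0, 0, -22, 0],
  [-18.9, 15.9, 3.2, 0, 0, -22, 0],
  [-18.9, 15.9, 3.2, 0, 0, -22, 0],
  [-18.9, 15.9, 3.2, 0, 0, -22, 0],
  [-18.9, 15.9, 3.2, 0, 0, -22, 0],
  [-18.9, 15.9, 3.2, 0, 0, -22, 0],
  [-18.9, 15.9, 3.2, 0, 0, -22, 0],
  [-18.9, 15.9, 3.2, 0, 0, -22, 0],
  [-18.9, 15.9, 3.2, 0, 0, -22, 0],
])

```text
clock: 1.93
position: [0.3921, 0.2124, 0.1779]
eef_rot: [[0.048, 0.999, 0.001], [0.999, -0.048, 0.0], [0.0, 0.001, -1.0]]
force: [2.2, 0.2, -0.3]
finger_gap: -0.002
```

```bash
cat >> h.py <<'E'
A=np.radians(177.2); CX=np.array([np.cos(A),np.sin(A)]); CY=np.array([-np.sin(A),np.cos(A)]); BORE=np.array([.5635,.011])
def cov(p): d=np.array(p[:2])-BORE; return (d@CX)*1000,(d@CY)*1000
def c2w(cx,cy,z): return np.append(BORE+CX*cx/1000+CY*cy/1000,z/1000)
def to(w):
    s=r.sense(); R=s['eef_rot']; print('d',np.round(R.T@(w-s['position'])/.025,3)); 
    h=np.degrees(np.arctan2(R[1,0],R[0,0])); print('turn z',-(87.2-h))
def st():
    s=r.sense(); p=s['position']; print(round(s['clock'],2),'cov',np.round(cov(p),1),'z',round(p[2]*1000,1),'Fcov',np.round([s['force'][:2]@CX,s['force'][:2]@CY,s['force'][2]],2),s['finger_gap'])
E
python3 -c "
from h import *
st();to(c2w(118,0,51)); print(r.sense()['eef_rot'].round(3))"
```

```text
1.93 cov [ 181.  -192.8] z 177.9 Fcov [-2.22 -0.28 -0.27] -0.0018172434274892314
d [-7.714  2.511  5.075]
turn z 0.03626626697665358
[[ 0.048  0.999  0.001]
 [ 0.999 -0.048  0.   ]
 [ 0.     0.001 -1.   ]]
```

Call:
move_arm([
  [-7.7, 2.5, 3.1, 0, 0, 0, 0],
  [-7.7, 2.5, 3.1, 0, 0, 0, 0],
  [-7.7, 2.5, 3.1, 0, 0, 0, 0],
  [-7.7, 2.5, 3.1, 0, 0, 0, 0],
  [-7.7, 2.5, 3.1, 0, 0, 0, 0],
  [-7.7, 2.5, 3.1, 0, 0, 0, 0],
  [-7.7, 2.5, 3.1, 0, 0, 0, 0],
  [-7.7, 2.5, 3.1, 0, 0, 0, 0],
  [-7.7, 2.5, 3.1, 0, 0, 0, 0],
])

```text
clock: 2.68
position: [0.4453, 0.0198, 0.1009]
eef_rot: [[0.048, 0.999, 0.001], [0.999, -0.048, 0.001], [0.001, 0.001, -1.0]]
force: [0.7, -0.0, -0.5]
finger_gap: -0.004
```

```bash
cat >> h.py <<'E'
def look(name):
    H=[]
    for c in('top','scene'):
        im=snap(c,name+c)[:,:,::-1]
        W=[(.82,.12),(.82,-.10),(.40,.12),(.40,-.10)]
        src=np.float32([proj(c,(x,y,.049)) for x,y in W]); dst=np.float32([[0,0],[308,0],[0,588],[308,588]])
        o=cv2.warpPerspective(im,cv2.getPerspectiveTransform(src,dst),(309,589),flags=cv2.INTER_CUBIC)
        H.append(cv2.convertScaleAbs(o,alpha=1.8))
    cv2.imwrite(f'pics/{name}.png',np.hstack(H))
E
python3 -c "
from h import *
st();to(c2w(118,0,51)); print(r.sense()['eef_rot'].round(3)); look('a1')"
```

```text
2.68 cov [118.5  -3. ] z 100.9 Fcov [-0.69  0.01 -0.49] -0.004464854650967385
d [-0.122  0.019  1.994]
turn z 0.03306872342528777
[[ 0.048  0.999  0.001]
 [ 0.999 -0.048  0.001]
 [ 0.001  0.001 -1.   ]]
```

View pics/a1.png

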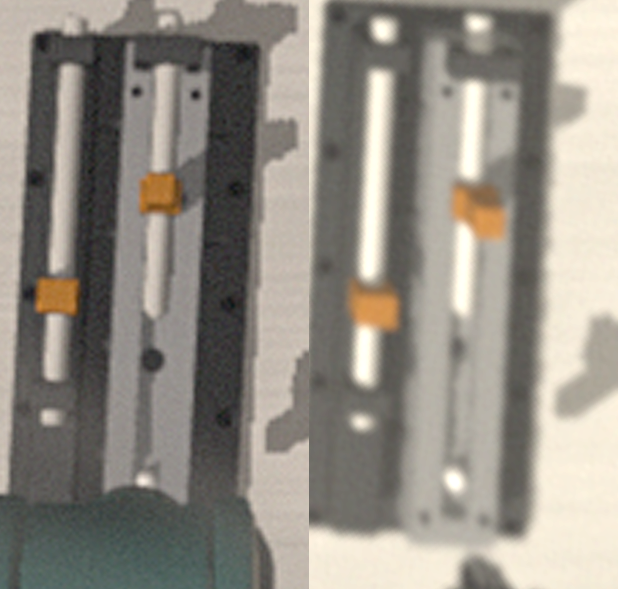

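Call:
move_arm([
  [-0.1, 0, 0.8, 0, 0, 0, 0],
  [-0.1, 0, 1.4, 0, 0, 0, 0],
  [-0.1, 0, 1.8, 0, 0, 0, 0],
  [-0.1, 0, 1.96, 0, 0, 0, 0],
  [-0.1, 0, 1.96, 0, 0, 0, 0],
  [-0.1, 0, 1.96, 0, 0, 0, 0],
])

```text
clock: 3.28
position: [0.4451, 0.0168, 0.0516]
eef_rot: [[0.048, 0.999, 0.0], [0.999, -0.048, 0.0], [0.0, 0.0, -1.0]]
force: [-0.4, -0.4, 0.6]
finger_gap: 0.001
```

```bash
python3 -c "
from h import *
st();to(c2w(90,0,51)); look('a2')"
```

```text
3.28 cov [118.5  -0. ] z 51.6 Fcov [0.39 0.44 0.65] 0.000983050529907783
d [-0.002  1.14   0.025]
turn z 0.05477678284034937
```

View pics/a2.png

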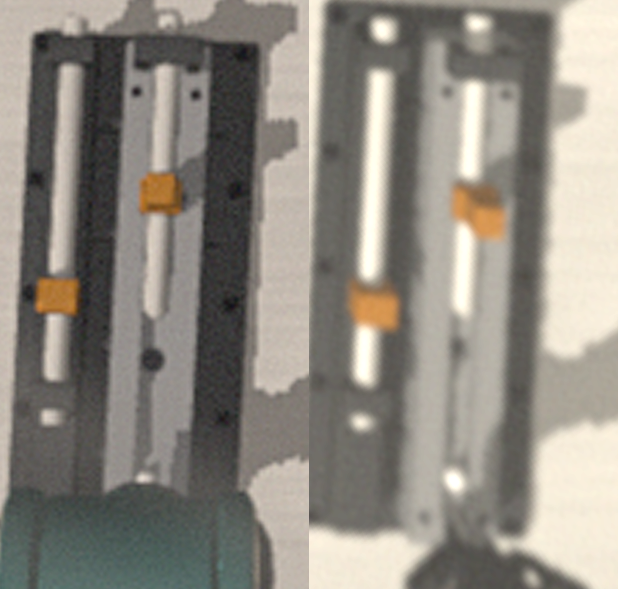

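Call:
move_arm([
  [0, 0.1, 0, 0, 0, 0, 0],
  [0, 0.25, 0, 0, 0, 0, 0],
  [0, 0.4, 0, 0, 0, 0, 0],
  [0, 0.5, 0, 0, 0, 0, 0],
  [0, 0.6, 0, 0, 0, 0, 0],
  [0, 0.7, 0, 0, 0, 0, 0],
  [0, 0.85, 0, 0, 0, 0, 0],
  [0, 1.0, 0, 0, 0, 0, 0],
  [0, 1.15, 0, 0, 0, 0, 0],
  [0, 1.3, 0, 0, 0, 0, 0],
])

```text
clock: 4.22
position: [0.4795, 0.0147, 0.053]
eef_rot: [[0.049, 0.999, 0.003], [0.999, -0.049, -0.0], [0.0, 0.003, -1.0]]
force: [-1.6, -0.1, 8.9]
finger_gap: 0.001
```

```bash
python3 -c "
from h import *
st();to(c2w(90,0,51)); look('a3')"
```

```text
4.22 cov [84.1  0.5] z 53.0 Fcov [1.64 0.16 8.87] 0.0009080337338198064
d [ 0.018 -0.236  0.079]
turn z -0.0018540777401767627
```

View pics/a3.png

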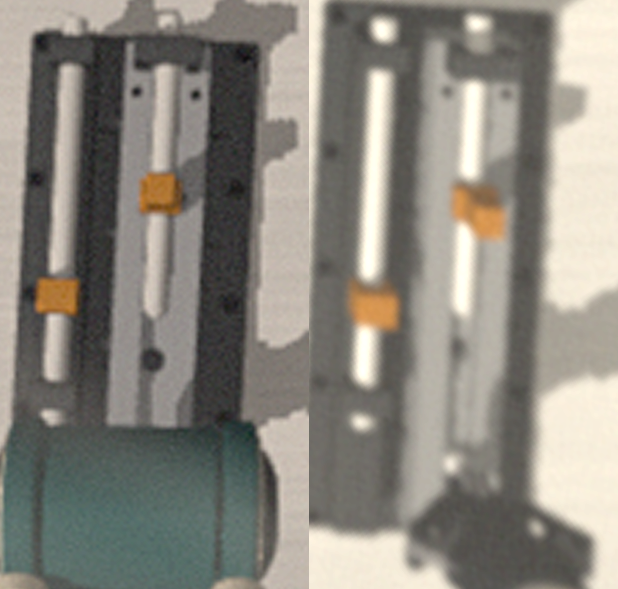

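Call:
move_arm([
  [0, 0, -0.1, 0, 0, 0, 0],
  [0, 0, -0.3, 0, 0, 0, 0],
  [0, -0.3, -0.4, 0, 0, 0, 0],
  [0, -0.7, -0.4, 0, 0, 0, 0],
  [0, -1.0, -0.4, 0, 0, 0, 0],
  [0, -1.0, -0.4, 0, 0, 0, 0],
])

```text
clock: 4.82
position: [0.4492, 0.0161, 0.0603]
eef_rot: [[0.049, 0.999, -0.003], [0.999, -0.049, 0.0], [-0.0, -0.003, -1.0]]
force: [-0.8, -0.7, 0.1]
finger_gap: 0.002
```

```bash
python3 -c "
from h import *
st();to(c2w(108,0,50.3)); look('a4')"
```

```text
4.82 cov [114.4   0.5] z 60.3 Fcov [0.8  0.78 0.15] 0.0019501516921746384
d [0.02  0.258 0.4  ]
turn z 0.008356504252063246
```

View pics/a4.png

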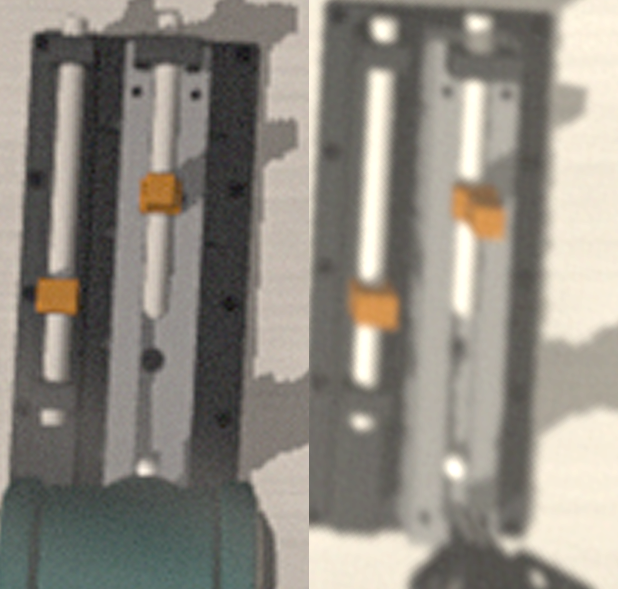

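Call:
move_arm([
  [0, 0, 0.2, 0, 0, 0, 0],
  [0, 0, 0.35, 0, 0, 0, 0],
  [0, 0, 0.41, 0, 0, 0, 0],
  [0, 0, 0.41, 0, 0, 0, 0],
  [0, 0, 0.41, 0, 0, 0, 0],
])

```text
clock: 5.33
position: [0.4522, 0.0159, 0.0506]
eef_rot: [[0.049, 0.999, -0.001], [0.999, -0.049, -0.0], [-0.0, -0.001, -1.0]]
force: [-0.1, -1.0, -0.0]
finger_gap: 0.0
```

```bash
python3 -c "
from h import *
st()"
```

```text
5.33 cov [111.4   0.5] z 50.6 Fcov [ 0.05  0.98 -0.03] 0.00015237470316888994
```

Call:
move_arm([
  [0, 0.08, 0.02, 0, 0, 0, 0],
  [0, 0.16, 0.02, 0, 0, 0, 0],
  [0, 0.24, 0.02, 0, 0, 0, 0],
  [0, 0.32, 0.02, 0, 0, 0, 0],
  [0, 0.4, 0.02, 0, 0, 0, 0],
  [0, 0.48, 0.02, 0, 0, 0, 0],
  [0, 0.56, 0.02, 0, 0, 0, 0],
  [0, 0.64, 0.02, 0, 0, 0, 0],
  [0, 0.72, 0.02, 0, 0, 0, 0],
])

```text
clock: 6.08
position: [0.4705, 0.0151, 0.0505]
eef_rot: [[0.049, 0.999, -0.0], [0.999, -0.049, 0.0], [0.0, -0.0, -1.0]]
force: [0.7, 0.1, 0.1]
finger_gap: -0.002
```

```bash
python3 -c "
from h import *
st(); look('a5')"
```

```text
6.08 cov [93.   0.5] z 50.5 Fcov [-0.73 -0.11  0.13] -0.0018013768506823999
```

View pics/a5.png

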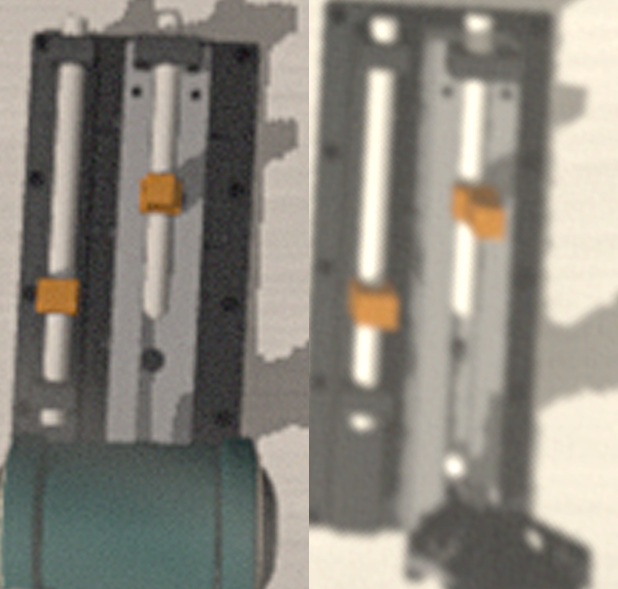

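Call:
move_arm([
  [0, 0.08, 0.01, 0, 0, 0, 0],
  [0, 0.16, 0.01, 0, 0, 0, 0],
  [0, 0.24, 0.01, 0, 0, 0, 0],
  [0, 0.32, 0.01, 0, 0, 0, 0],
  [0, 0.4, 0.01, 0, 0, 0, 0],
])

```text
clock: 6.6
position: [0.4806, 0.0146, 0.0503]
eef_rot: [[0.049, 0.999, 0.0], [0.999, -0.049, -0.0], [0.0, 0.0, -1.0]]
force: [-0.2, 0.1, 1.4]
finger_gap: -0.001
```

```bash
python3 -c "
from h import *
st(); look('a6')"
```

```text
6.6 cov [83.   0.5] z 50.3 Fcov [ 0.21 -0.07  1.38] -0.001489121931331283
```

View pics/a6.png

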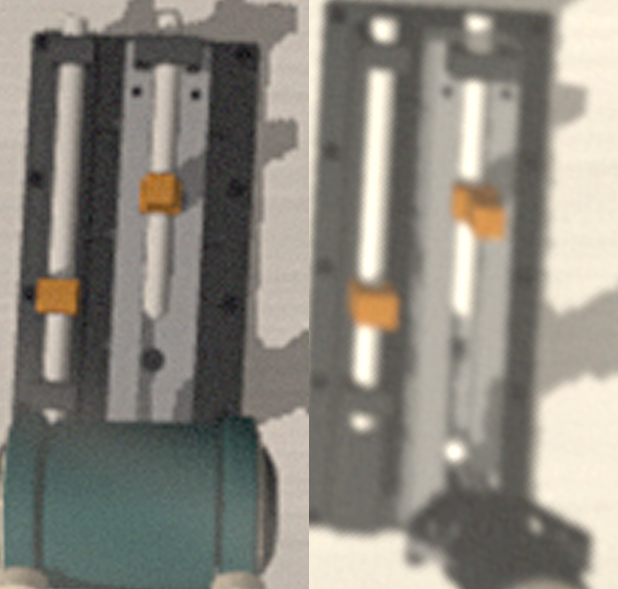

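Call:
move_arm([
  [0, 0.1, 0, 0, 0, 0, 0],
  [0, 0.2, 0, 0, 0, 0, 0],
  [0, 0.3, 0, 0, 0, 0, 0],
  [0, 0.4, 0, 0, 0, 0, 0],
  [0, 0.5, 0, 0, 0, 0, 0],
  [0, 0.6, 0, 0, 0, 0, 0],
  [0, 0.7, 0, 0, 0, 0, 0],
  [0, 0.8, 0, 0, 0, 0, 0],
  [0, 0.9, 0, 0, 0, 0, 0],
])

```text
clock: 7.45
position: [0.5031, 0.0135, 0.0502]
eef_rot: [[0.049, 0.999, -0.0], [0.999, -0.049, 0.0], [0.0, -0.0, -1.0]]
force: [-0.5, -0.4, 1.0]
finger_gap: -0.003
```

```bash
python3 -c "
from h import *
st(); look('a7')"
```

```text
7.45 cov [60.5  0.5] z 50.2 Fcov [0.43 0.39 0.98] -0.0031152599360102637
```

View pics/a7.png

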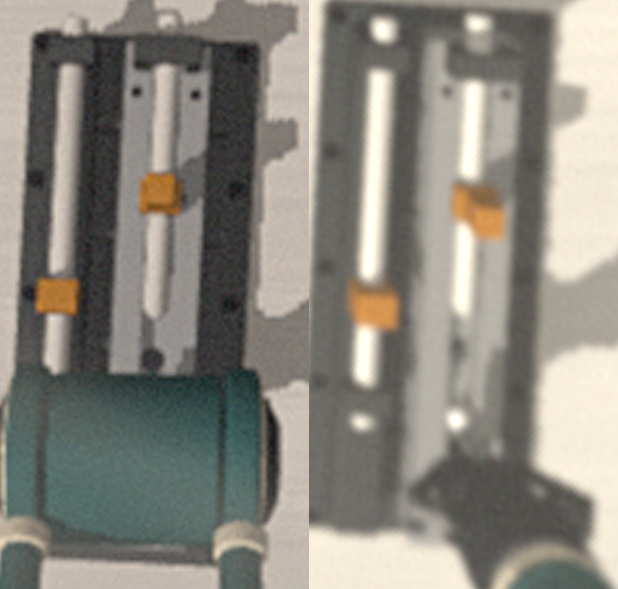

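Call:
move_arm([
  [0, 0.1, 0, 0, 0, 0, 0],
  [0, 0.2, 0, 0, 0, 0, 0],
  [0, 0.3, 0, 0, 0, 0, 0],
  [0, 0.4, 0, 0, 0, 0, 0],
  [0, 0.5, 0, 0, 0, 0, 0],
  [0, 0.6, 0, 0, 0, 0, 0],
  [0, 0.7, 0, 0, 0, 0, 0],
  [0, 0.8, 0, 0, 0, 0, 0],
  [0, 0.9, 0, 0, 0, 0, 0],
  [0, 1.0, 0, 0, 0, 0, 0],
])

```text
clock: 8.38
position: [0.528, 0.0123, 0.0502]
eef_rot: [[0.049, 0.999, -0.0], [0.999, -0.049, -0.0], [-0.0, -0.0, -1.0]]
force: [-0.9, 1.0, 0.4]
finger_gap: 0.002
```

Call:
move_arm([
  [0, 0.08, 0, 0, 0, 0, 0],
  [0, 0.16, 0, 0, 0, 0, 0],
  [0, 0.24, 0, 0, 0, 0, 0],
  [0, 0.32, 0, 0, 0, 0, 0],
  [0, 0.4, 0, 0, 0, 0, 0],
])

```text
clock: 8.8
position: [0.5379, 0.0118, 0.0502]
eef_rot: [[0.049, 0.999, -0.0], [0.999, -0.049, -0.0], [-0.0, -0.0, -1.0]]
force: [0.6, -0.2, 1.1]
finger_gap: 0.003
```

```bash
python3 -c "
from h import *
st(); look('a8')"
```

```text
8.8 cov [25.6  0.5] z 50.2 Fcov [-0.56  0.14  1.11] 0.002641325205333363
```

View pics/a8.png

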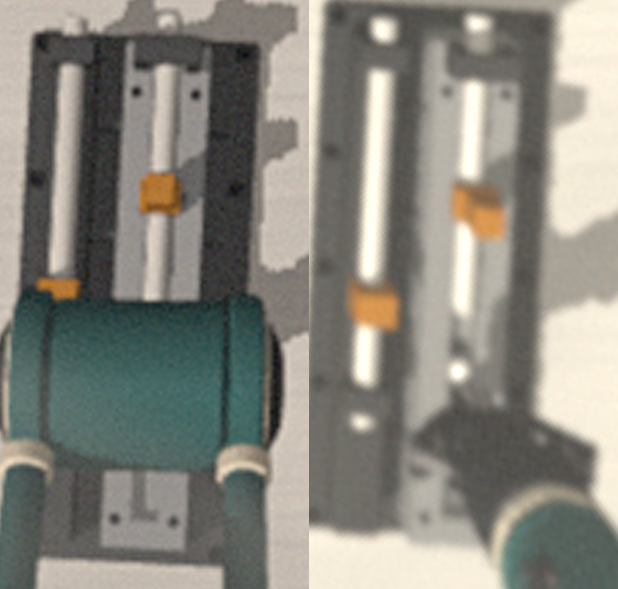

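Call:
move_arm([
  [0, 0.06, 0, 0, 0, 0, 0],
  [0, 0.12, 0, 0, 0, 0, 0],
  [0, 0.18, 0, 0, 0, 0, 0],
  [0, 0.24, 0, 0, 0, 0, 0],
  [0, 0.3, 0, 0, 0, 0, 0],
  [0, 0.36, 0, 0, 0, 0, 0],
  [0, 0.36, 0, 0, 0, 0, 0],
])

```text
clock: 9.48
position: [0.5472, 0.0113, 0.0503]
eef_rot: [[0.049, 0.999, 0.0], [0.999, -0.049, -0.0], [0.0, 0.0, -1.0]]
force: [1.1, -0.5, 0.5]
finger_gap: 0.004
```

```bash
python3 -c "
from h import *
st(); look('a9')"
```

```text
9.48 cov [16.3  0.5] z 50.3 Fcov [-1.17  0.43  0.46] 0.00370208742749937
```

View pics/a9.png

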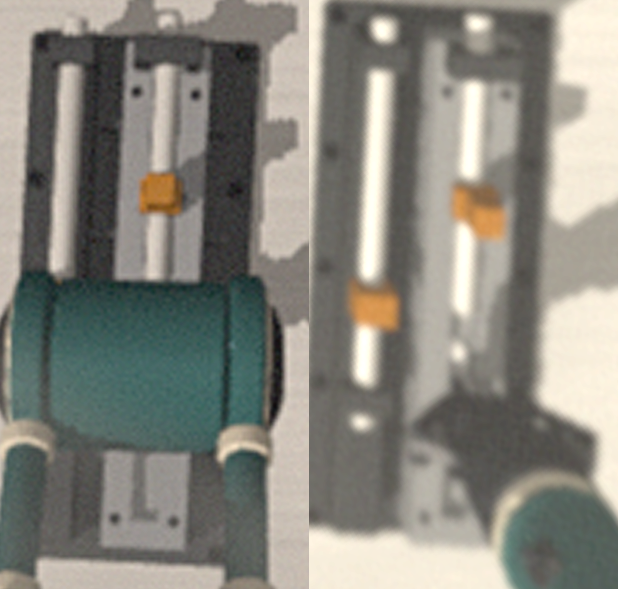

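Call:
move_arm([
  [0, 0, -1, 0, 0, 0, 0],
  [0, 0, -2.6, 0, 0, 0, 0],
  [0, 0.5, -3.2, 0, 0, 0, 0],
  [0, 2, -3.2, 0, 0, 0, 0],
  [0, 3.5, -3.2, 0, 0, 0, 0],
  [0, 5, -3.2, 0, 0, 0, 0],
  [0, 6.2, -3.2, 0, 0, 0, 0],
  [0, 7, -3.2, 0, 0, 0, 0],
  [0, 7, -3.2, 0, 0, 0, 0],
  [0, 7, -3.2, 0, 0, 0, 0],
])

```text
clock: 10.42
position: [0.7218, 0.0027, 0.1295]
eef_rot: [[0.049, 0.999, -0.001], [0.999, -0.049, 0.0], [-0.0, -0.001, -1.0]]
force: [-0.1, 0.6, -0.5]
finger_gap: 0.004
```

```bash
python3 -c "
from h import *
st(); look('b1'); to(c2w(-160,0,72))
for c in('top','scene'):
  for q in ('ball_center','bore','nose','lug'): print(c,q,[(d['location'],d['confidence'],cov(onz(c,d['location'],{'ball_center':.035,'bore':.038,'nose':.047,'lug':.097}[q]))) for d in r.tip_of(c,q)][:2])"
```

```text
10.42 cov [-158.6    0.5] z 129.5 Fcov [ 0.15 -0.63 -0.53] 0.003992626064772369
d [0.017 0.126 2.301]
turn z 0.0064494487371575815
top ball_center []
top bore []
top nose []
top lug [([335.3, 155.7], 0.78, (np.float64(-123.02039582415493), np.float64(6.909903931981262)))]
scene ball_center []
scene bore [([329.1, 203.7], 0.61, (np.float64(1.4172066071985179), np.float64(-6.025956577830591))), ([321.8, 208.9], 0.42, (np.float64(-26.474565542314902), np.float64(0.9883809621525901)))]
scene nose [([318.0, 207.2], 0.82, (np.float64(-32.66182371261838), np.float64(10.824468173299863)))]
scene lug [([302.2, 222.9], 0.89, (np.float64(-121.66309029571245), np.float64(0.1404653771797847)))]
```

View pics/b1.png

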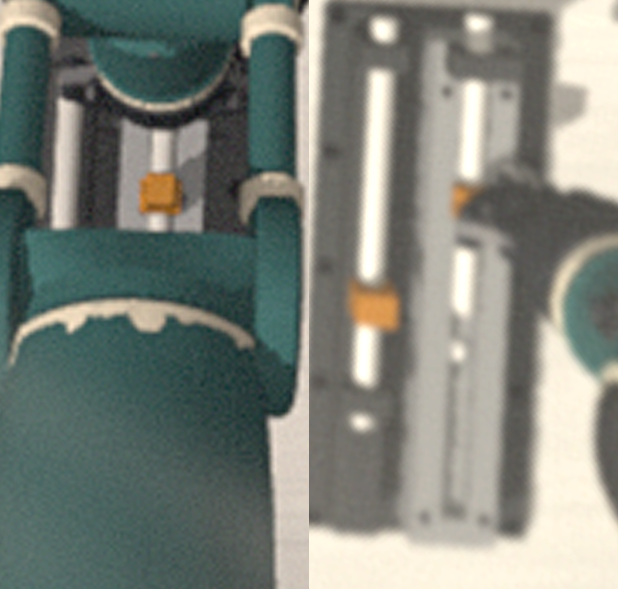

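Call:
move_arm([
  [0, 0.15, 1, 0, 0, 0, 0],
  [0, 0.15, 1.8, 0, 0, 0, 0],
  [0, 0.15, 2.3, 0, 0, 0, 0],
  [0, 0.15, 2.3, 0, 0, 0, 0],
])

```text
clock: 11.25
position: [0.7221, 0.0027, 0.0684]
eef_rot: [[0.049, 0.999, -0.007], [0.999, -0.049, 0.0], [-0.0, -0.007, -1.0]]
force: [-0.8, 0.5, -0.7]
finger_gap: -0.006
```

```bash
python3 -c "
from h import *
st(); look('b2')"
```

```text
11.25 cov [-158.8    0.6] z 68.4 Fcov [ 0.79 -0.45 -0.66] -0.0061741049462910175
```

View pics/b2.png

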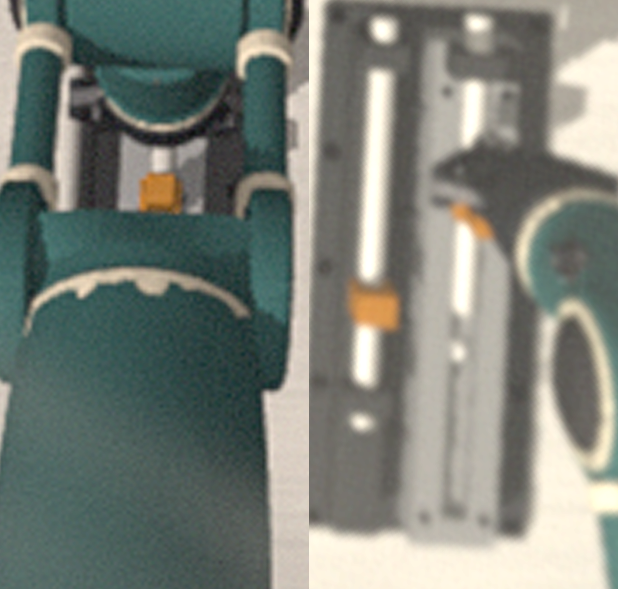

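Call:
move_arm([
  [0, -0.1, 0, 0, 0, 0, 0],
  [0, -0.2, -0.05, 0, 0, 0, 0],
  [0, -0.3, -0.1, 0, 0, 0, 0],
  [0, -0.36, -0.1, 0, 0, 0, 0],
  [0, -0.42, -0.1, 0, 0, 0, 0],
])

```text
clock: 11.77
position: [0.7151, 0.0032, 0.0764]
eef_rot: [[0.049, 0.999, 0.002], [0.999, -0.049, -0.0], [0.0, 0.002, -1.0]]
force: [-0.1, 0.4, -0.4]
finger_gap: -0.003
```

```bash
python3 -c "
from h import *
st()"
```

```text
11.77 cov [-151.8    0.4] z 76.4 Fcov [ 0.15 -0.42 -0.37] -0.003309674481404477
```

Call:
move_arm([
  [0, -0.05, 0.06, 0, 0, 0, 0],
  [0, -0.1, 0.12, 0, 0, 0, 0],
  [0, -0.15, 0.14, 0, 0, 0, 0],
  [0, -0.2, 0.14, 0, 0, 0, 0],
  [0, -0.25, 0.14, 0, 0, 0, 0],
  [0, -0.3, 0.14, 0, 0, 0, 0],
])

```text
clock: 12.27
position: [0.7072, 0.0035, 0.0716]
eef_rot: [[0.049, 0.999, -0.0], [0.999, -0.049, 0.0], [0.0, -0.0, -1.0]]
force: [0.7, -0.5, 0.3]
finger_gap: -0.002
```

```bash
python3 -c "
from h import *
st()"
```

```text
12.27 cov [-143.9    0.4] z 71.6 Fcov [-0.69  0.5   0.34] -0.001642406149390842
```

```bash
cat >> h.py <<'E'
def feel(n=6):
    F=[]
    for i in range(n):
        s=r.sense(); F.append([s['force'][:2]@CX,s['force'][:2]@CY,s['force'][2]]); r.camera('scene')
    F=np.array(F); print('clk',round(r.sense()['clock'],2),'cov',np.round(cov(r.sense()['position']),2),'z',round(s['position'][2]*1000,1),'Fx',F[:,0].round(1).tolist(),'mean',F.mean(0).round(2))
E
python3 -c "
from h import *
feel(4)"
```

```text
clk 12.47 cov [-144.05    0.44] z 71.8 Fx [-0.7, 0.1, 0.6, 0.3] mean [0.07 0.15 0.65]
```

Call:
move_arm([
  [0, -0.05, 0, 0, 0, 0, 0],
  [0, -0.1, 0, 0, 0, 0, 0],
  [0, -0.15, 0, 0, 0, 0, 0],
  [0, -0.2, 0, 0, 0, 0, 0],
  [0, -0.25, 0, 0, 0, 0, 0],
  [0, -0.3, 0, 0, 0, 0, 0],
  [0, -0.35, 0, 0, 0, 0, 0],
  [0, -0.4, 0, 0, 0, 0, 0],
])

```text
clock: 13.13
position: [0.6976, 0.004, 0.0718]
eef_rot: [[0.049, 0.999, 0.001], [0.999, -0.049, -0.0], [0.0, 0.001, -1.0]]
force: [1.1, -0.4, -0.9]
finger_gap: -0.001
```

```bash
python3 -c "
from h import *
feel(5); look('b3')"
```

```text
clk 13.38 cov [-133.92    0.47] z 71.8 Fx [-1.1, -1.3, 0.4, 0.5, -0.2] mean [-0.35 -0.25 -0.62]
```

View pics/b3.png

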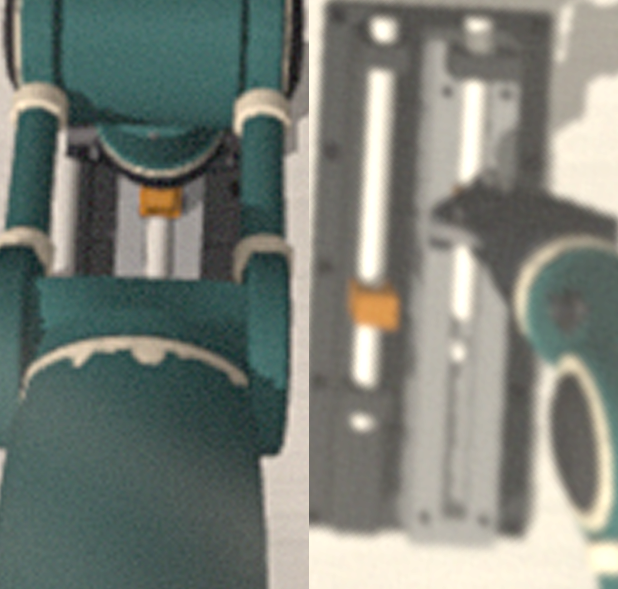

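Call:
move_arm([
  [0, -0.05, 0, 0, 0, 0, 0],
  [0, -0.1, 0, 0, 0, 0, 0],
  [0, -0.15, 0, 0, 0, 0, 0],
  [0, -0.2, 0, 0, 0, 0, 0],
  [0, -0.25, 0, 0, 0, 0, 0],
  [0, -0.3, 0, 0, 0, 0, 0],
  [0, -0.35, 0, 0, 0, 0, 0],
  [0, -0.4, 0, 0, 0, 0, 0],
])

```text
clock: 14.15
position: [0.6873, 0.0045, 0.0718]
eef_rot: [[0.049, 0.999, 0.0], [0.999, -0.049, 0.0], [0.0, 0.0, -1.0]]
force: [1.1, 0.1, -0.1]
finger_gap: -0.001
```

```bash
cat >> h.py <<'E'
def orange():
    # lug front bottom edge in top view: orange pixels around channel; return max row (subpixel by weighting) 
    im=np.array(r.camera('top')).astype(int); s=np.clip((im[:,:,0]-im[:,:,2]-25)/40.,0,1); s[:, :318]=0; s[:,350:]=0; s[:120]=0; s[290:]=0
    prof=s.sum(1); rows=np.nonzero(prof>2)[0]
    if len(rows)==0: print('no orange'); return
    k=rows[-1]; m=prof[rows].max(); lower=k+ prof[k+1]/m if k+1<400 else k
    top=rows[0]
    # half-crossing
    e=k
    while prof[e]<m/2: e-=1
    sub=e+(prof[e]-m/2)/(prof[e]-prof[e+1])
    print('lug front edge row',round(sub,2),'first',top, 'cov x~',round(cov(onz('top',(334,sub),.097))[0],1))
E
python3 -c "
from h import *
feel(5); look('b4'); orange()"
```

```text
clk 14.4 cov [-123.66    0.5 ] z 71.7 Fx [-1.1, -0.5, -0.6, -0.4, 0.6] mean [-0.42  0.09 -0.35]
lug front edge row 170.85 first 164 cov x~ -87.0
```

View pics/b4.png

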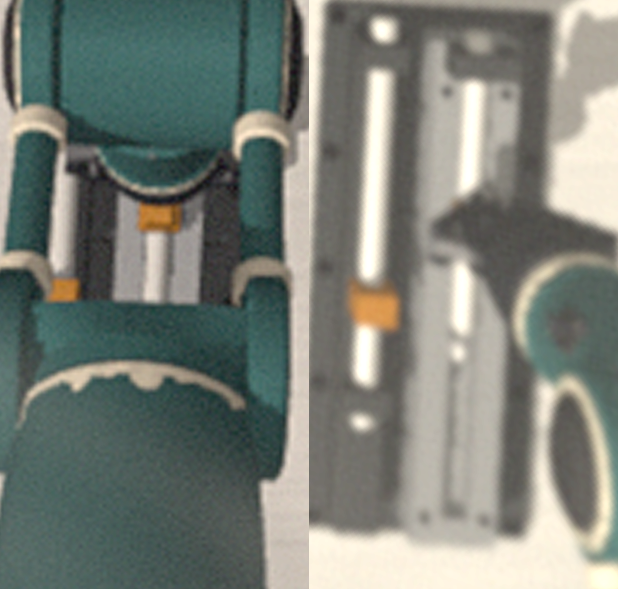

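Call:
move_arm([
  [0, -0.04, 0, 0, 0, 0, 0],
  [0, -0.08, 0, 0, 0, 0, 0],
  [0, -0.12, 0, 0, 0, 0, 0],
  [0, -0.16, 0, 0, 0, 0, 0],
  [0, -0.2, 0, 0, 0, 0, 0],
  [0, -0.24, 0, 0, 0, 0, 0],
  [0, -0.28, 0, 0, 0, 0, 0],
  [0, -0.32, 0, 0, 0, 0, 0],
])

```text
clock: 15.22
position: [0.6792, 0.0049, 0.0717]
eef_rot: [[0.049, 0.999, -0.0], [0.999, -0.049, -0.0], [-0.0, -0.0, -1.0]]
force: [0.7, 0.0, -1.8]
finger_gap: -0.002
```

```bash
python3 -c "
from h import *
feel(4); orange()"
```

```text
clk 15.42 cov [-115.71    0.44] z 71.8 Fx [-0.7, -0.9, -0.8, -0.5] mean [-0.75 -0.11 -0.5 ]
lug front edge row 174.14 first 168 cov x~ -79.2
```

Call:
move_arm([
  [0, -0.03, 0, 0, 0, 0, 0],
  [0, -0.06, 0, 0, 0, 0, 0],
  [0, -0.09, 0, 0, 0, 0, 0],
  [0, -0.12, 0, 0, 0, 0, 0],
  [0, -0.15, 0, 0, 0, 0, 0],
  [0, -0.18, 0, 0, 0, 0, 0],
])

```text
clock: 15.97
position: [0.6749, 0.0051, 0.0718]
eef_rot: [[0.049, 0.999, 0.0], [0.999, -0.049, 0.0], [0.0, 0.0, -1.0]]
force: [1.0, 0.3, -0.9]
finger_gap: 0.001
```

Call:
move_arm([
  [0, -0.03, 0, 0, 0, 0, 0],
  [0, -0.06, 0, 0, 0, 0, 0],
  [0, -0.09, 0, 0, 0, 0, 0],
  [0, -0.12, 0, 0, 0, 0, 0],
])

```text
clock: 16.3
position: [0.6718, 0.0053, 0.0718]
eef_rot: [[0.049, 0.999, 0.0], [0.999, -0.049, 0.0], [0.0, 0.0, -1.0]]
force: [1.7, 0.2, -0.4]
finger_gap: -0.005
```

Call:
move_arm([
  [0, -0.03, 0, 0, 0, 0, 0],
  [0, -0.06, 0, 0, 0, 0, 0],
  [0, -0.09, 0, 0, 0, 0, 0],
  [0, -0.12, 0, 0, 0, 0, 0],
])

```text
clock: 16.63
position: [0.6697, 0.0054, 0.0719]
eef_rot: [[0.049, 0.999, 0.002], [0.999, -0.049, -0.0], [0.0, 0.002, -1.0]]
force: [5.9, -0.5, -2.9]
finger_gap: -0.008
```

```bash
python3 -c "
from h import *
feel(3); orange()"
```

```text
clk 16.78 cov [-106.33    0.43] z 71.9 Fx [-5.9, -3.9, -5.6] mean [-5.1  -0.58 -2.81]
lug front edge row 177.89 first 173 cov x~ -70.4
```

Call:
move_arm([
  [0, -0.02, 0, 0, 0, 0, 0],
  [0, -0.04, 0, 0, 0, 0, 0],
  [0, -0.06, 0, 0, 0, 0, 0],
  [0, -0.08, 0, 0, 0, 0, 0],
])

```text
clock: 17.17
position: [0.6692, 0.0054, 0.0719]
eef_rot: [[0.049, 0.999, 0.005], [0.999, -0.049, -0.0], [0.0, 0.005, -1.0]]
force: [10.6, 0.4, -6.2]
finger_gap: 0.002
```

Call:
move_arm([
  [0, -0.02, 0, 0, 0, 0, 0],
  [0, -0.04, 0, 0, 0, 0, 0],
  [0, -0.06, 0, 0, 0, 0, 0],
  [0, -0.08, 0, 0, 0, 0, 0],
])

```text
clock: 17.5
position: [0.6689, 0.0054, 0.0721]
eef_rot: [[0.049, 0.999, 0.009], [0.999, -0.049, -0.0], [0.0, 0.009, -1.0]]
force: [14.3, 0.2, -10.3]
finger_gap: -0.001
```

Call:
move_arm([
  [0, -0.02, 0, 0, 0, 0, 0],
  [0, -0.04, 0, 0, 0, 0, 0],
  [0, -0.04, 0, 0, 0, 0, 0],
])

```text
clock: 17.75
position: [0.6683, 0.0055, 0.072]
eef_rot: [[0.049, 0.999, 0.01], [0.999, -0.049, -0.0], [0.0, 0.01, -1.0]]
force: [15.7, 0.6, -10.6]
finger_gap: 0.002
```

```bash
python3 -c "
from h import *
feel(3); orange()"
```

```text
clk 17.9 cov [-104.88    0.39] z 72.0 Fx [-15.6, -15.1, -15.0] mean [-15.23  -1.25 -10.77]
lug front edge row 178.5 first 174 cov x~ -68.9
```

Call:
move_arm([
  [0, -0.02, 0, 0, 0, 0, 0],
  [0, -0.04, 0, 0, 0, 0, 0],
  [0, -0.04, 0, 0, 0, 0, 0],
])

```text
clock: 18.2
position: [0.667, 0.0055, 0.072]
eef_rot: [[0.049, 0.999, 0.009], [0.999, -0.049, -0.0], [0.0, 0.009, -1.0]]
force: [11.9, -0.2, -7.0]
finger_gap: 0.001
```

Call:
move_arm([
  [0, -0.02, 0, 0, 0, 0, 0],
  [0, -0.04, 0, 0, 0, 0, 0],
  [0, -0.04, 0, 0, 0, 0, 0],
])

```text
clock: 18.45
position: [0.6635, 0.0057, 0.0719]
eef_rot: [[0.049, 0.999, 0.003], [0.999, -0.049, 0.0], [0.0, 0.003, -1.0]]
force: [5.7, -0.1, -3.3]
finger_gap: 0.001
```

Call:
move_arm([
  [0, -0.04, 0, 0, 0, 0, 0],
  [0, -0.08, 0, 0, 0, 0, 0],
  [0, -0.12, 0, 0, 0, 0, 0],
  [0, -0.16, 0, 0, 0, 0, 0],
  [0, -0.2, 0, 0, 0, 0, 0],
  [0, -0.24, 0, 0, 0, 0, 0],
])

```text
clock: 18.95
position: [0.6559, 0.0061, 0.0719]
eef_rot: [[0.049, 0.999, 0.0], [0.999, -0.049, 0.0], [0.0, 0.0, -1.0]]
force: [4.6, 1.1, -1.6]
finger_gap: 0.001
```

```bash
python3 -c "
from h import *
feel(3); orange(); look('c1')"
```

```text
clk 19.1 cov [-92.02   0.34] z 71.9 Fx [-4.5, -3.0, -2.8] mean [-3.42 -1.36 -0.81]
lug front edge row 183.54 first 179 cov x~ -57.1
```

View pics/c1.png

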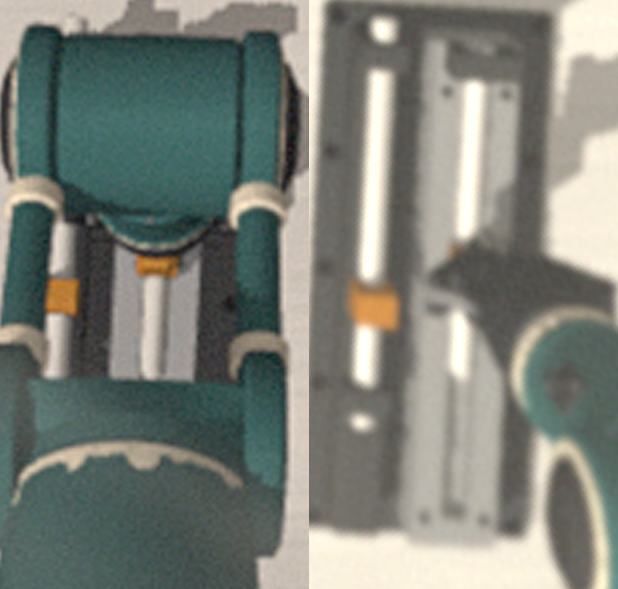

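Call:
move_arm([
  [0, -0.05, 0, 0, 0, 0, 0],
  [0, -0.1, 0, 0, 0, 0, 0],
  [0, -0.15, 0, 0, 0, 0, 0],
  [0, -0.2, 0, 0, 0, 0, 0],
  [0, -0.25, 0, 0, 0, 0, 0],
  [0, -0.3, 0, 0, 0, 0, 0],
  [0, -0.35, 0, 0, 0, 0, 0],
  [0, -0.4, 0, 0, 0, 0, 0],
  [0, -0.45, 0, 0, 0, 0, 0],
  [0, -0.5, 0, 0, 0, 0, 0],
])

```text
clock: 20.08
position: [0.6434, 0.0067, 0.0719]
eef_rot: [[0.049, 0.999, 0.0], [0.999, -0.049, 0.0], [0.0, 0.0, -1.0]]
force: [5.2, 1.3, -0.2]
finger_gap: 0.001
```

Call:
move_arm([
  [0, -0.05, 0, 0, 0, 0, 0],
  [0, -0.1, 0, 0, 0, 0, 0],
  [0, -0.15, 0, 0, 0, 0, 0],
  [0, -0.2, 0, 0, 0, 0, 0],
  [0, -0.25, 0, 0, 0, 0, 0],
  [0, -0.3, 0, 0, 0, 0, 0],
  [0, -0.35, 0, 0, 0, 0, 0],
  [0, -0.4, 0, 0, 0, 0, 0],
  [0, -0.45, 0, 0, 0, 0, 0],
  [0, -0.5, 0, 0, 0, 0, 0],
])

```text
clock: 20.92
position: [0.6308, 0.0073, 0.0718]
eef_rot: [[0.049, 0.999, 0.0], [0.999, -0.049, 0.0], [0.0, 0.0, -1.0]]
force: [3.3, 2.1, 0.6]
finger_gap: -0.002
```

```bash
python3 -c "
from h import *
feel(3); orange()"
```

```text
clk 21.07 cov [-66.78   0.72] z 71.7 Fx [-3.2, -2.6, -2.6] mean [-2.8  -2.1   0.43]
lug front edge row 193.88 first 191 cov x~ -32.8
```

Call:
move_arm([
  [0, -0.02, 0, 0, 0, 0, 0],
  [0, -0.04, 0, 0, 0, 0, 0],
  [0, -0.06, 0, 0, 0, 0, 0],
  [0, -0.08, 0, 0, 0, 0, 0],
  [0, -0.1, 0, 0, 0, 0, 0],
])

```text
clock: 21.53
position: [0.6284, 0.007, 0.0716]
eef_rot: [[0.049, 0.999, 0.0], [0.999, -0.049, -0.0], [-0.0, 0.0, -1.0]]
force: [4.7, 0.6, -1.2]
finger_gap: -0.003
```

Call:
move_arm([
  [0, -0.02, 0, 0, 0, 0, 0],
  [0, -0.04, 0, 0, 0, 0, 0],
  [0, -0.06, 0, 0, 0, 0, 0],
  [0, -0.08, 0, 0, 0, 0, 0],
  [0, -0.1, 0, 0, 0, 0, 0],
])

```text
clock: 21.95
position: [0.6257, 0.0072, 0.0716]
eef_rot: [[0.049, 0.999, -0.0], [0.999, -0.049, -0.0], [-0.0, -0.0, -1.0]]
force: [3.2, -1.6, -1.3]
finger_gap: 0.001
```

Call:
move_arm([
  [0, -0.02, 0, 0, 0, 0, 0],
  [0, -0.04, 0, 0, 0, 0, 0],
  [0, -0.06, 0, 0, 0, 0, 0],
  [0, -0.08, 0, 0, 0, 0, 0],
  [0, -0.1, 0, 0, 0, 0, 0],
])

```text
clock: 22.37
position: [0.6233, 0.0074, 0.0716]
eef_rot: [[0.049, 0.999, -0.0], [0.999, -0.049, -0.0], [-0.0, -0.0, -1.0]]
force: [3.3, -3.0, -2.9]
finger_gap: 0.002
```

Call:
move_arm([
  [0, -0.02, 0, 0, 0, 0, 0],
  [0, -0.04, 0, 0, 0, 0, 0],
  [0, -0.06, 0, 0, 0, 0, 0],
  [0, -0.08, 0, 0, 0, 0, 0],
  [0, -0.1, 0, 0, 0, 0, 0],
])

```text
clock: 22.78
position: [0.6207, 0.0077, 0.0717]
eef_rot: [[0.049, 0.999, -0.0], [0.999, -0.049, -0.0], [-0.0, -0.0, -1.0]]
force: [3.4, -2.6, -1.6]
finger_gap: -0.001
```

```bash
python3 -c "
from h import *
st(); orange()"
```

```text
22.78 cov [-57.3   0.5] z 71.7 Fcov [-3.56  2.44 -1.62] -0.001239145686063999
lug front edge row 197.72 first 196 cov x~ -23.8
```

Call:
move_arm([
  [0, -0.02, 0, 0, 0, 0, 0],
  [0, -0.04, 0, 0, 0, 0, 0],
  [0, -0.06, 0, 0, 0, 0, 0],
  [0, -0.08, 0, 0, 0, 0, 0],
  [0, -0.1, 0, 0, 0, 0, 0],
])

```text
clock: 23.25
position: [0.6184, 0.0079, 0.0718]
eef_rot: [[0.049, 0.999, 0.0], [0.999, -0.049, 0.0], [0.0, 0.0, -1.0]]
force: [3.9, -2.3, -1.7]
finger_gap: -0.002
```

Call:
move_arm([
  [0, -0.02, 0, 0, 0, 0, 0],
  [0, -0.04, 0, 0, 0, 0, 0],
  [0, -0.06, 0, 0, 0, 0, 0],
  [0, -0.08, 0, 0, 0, 0, 0],
  [0, -0.1, 0, 0, 0, 0, 0],
])

```text
clock: 23.67
position: [0.6159, 0.008, 0.0717]
eef_rot: [[0.049, 0.999, 0.0], [0.999, -0.049, 0.0], [0.0, 0.0, -1.0]]
force: [3.3, -2.7, -1.7]
finger_gap: -0.005
```

Call:
move_arm([
  [0, -0.02, 0, 0, 0, 0, 0],
  [0, -0.04, 0, 0, 0, 0, 0],
  [0, -0.06, 0, 0, 0, 0, 0],
  [0, -0.08, 0, 0, 0, 0, 0],
  [0, -0.1, 0, 0, 0, 0, 0],
])

```text
clock: 24.08
position: [0.6134, 0.0082, 0.0717]
eef_rot: [[0.049, 0.999, 0.0], [0.999, -0.049, 0.0], [0.0, 0.0, -1.0]]
force: [4.1, -1.6, -2.3]
finger_gap: 0.001
```

Call:
move_arm([
  [0, -0.02, 0, 0, 0, 0, 0],
  [0, -0.04, 0, 0, 0, 0, 0],
  [0, -0.06, 0, 0, 0, 0, 0],
  [0, -0.08, 0, 0, 0, 0, 0],
  [0, -0.1, 0, 0, 0, 0, 0],
])

```text
clock: 24.5
position: [0.6109, 0.0083, 0.0717]
eef_rot: [[0.049, 0.999, -0.0], [0.999, -0.049, 0.0], [0.0, -0.0, -1.0]]
force: [3.8, -1.0, -2.2]
finger_gap: -0.001
```

Call:
move_arm([
  [0, -0.02, 0, 0, 0, 0, 0],
  [0, -0.04, 0, 0, 0, 0, 0],
  [0, -0.06, 0, 0, 0, 0, 0],
  [0, -0.08, 0, 0, 0, 0, 0],
  [0, -0.1, 0, 0, 0, 0, 0],
])

```text
clock: 24.92
position: [0.6084, 0.0084, 0.0717]
eef_rot: [[0.049, 0.999, 0.0], [0.999, -0.049, 0.0], [0.0, 0.0, -1.0]]
force: [2.3, 0.1, -2.2]
finger_gap: -0.003
```

Call:
move_arm([
  [0, -0.02, 0, 0, 0, 0, 0],
  [0, -0.04, 0, 0, 0, 0, 0],
  [0, -0.06, 0, 0, 0, 0, 0],
  [0, -0.08, 0, 0, 0, 0, 0],
  [0, -0.1, 0, 0, 0, 0, 0],
])

```text
clock: 25.33
position: [0.6059, 0.0085, 0.0718]
eef_rot: [[0.049, 0.999, 0.0], [0.999, -0.049, 0.0], [0.0, 0.0, -1.0]]
force: [3.9, -0.7, -1.9]
finger_gap: -0.001
```

```bash
python3 -c "
from h import *
feel(2); orange()"
```

```text
clk 25.43 cov [-42.21   0.39] z 71.7 Fx [-4.0, -2.3] mean [-3.14 -0.03 -1.41]
lug front edge row 204.51 first 203 cov x~ -7.8
```

Call:
move_arm([
  [0, -0.02, 0, 0, 0, 0, 0],
  [0, -0.04, 0, 0, 0, 0, 0],
  [0, -0.06, 0, 0, 0, 0, 0],
  [0, -0.08, 0, 0, 0, 0, 0],
  [0, -0.1, 0, 0, 0, 0, 0],
])

```text
clock: 25.9
position: [0.6034, 0.0086, 0.0717]
eef_rot: [[0.049, 0.999, 0.0], [0.999, -0.049, 0.0], [0.0, 0.0, -1.0]]
force: [5.0, -0.1, -2.4]
finger_gap: 0.001
```

Call:
move_arm([
  [0, -0.02, 0, 0, 0, 0, 0],
  [0, -0.04, 0, 0, 0, 0, 0],
  [0, -0.06, 0, 0, 0, 0, 0],
  [0, -0.08, 0, 0, 0, 0, 0],
  [0, -0.1, 0, 0, 0, 0, 0],
])

```text
clock: 26.32
position: [0.6009, 0.0088, 0.0717]
eef_rot: [[0.049, 0.999, 0.0], [0.999, -0.049, 0.0], [0.0, 0.0, -1.0]]
force: [3.7, 0.9, -1.2]
finger_gap: 0.001
```

Call:
move_arm([
  [0, -0.02, 0, 0, 0, 0, 0],
  [0, -0.04, 0, 0, 0, 0, 0],
  [0, -0.06, 0, 0, 0, 0, 0],
  [0, -0.08, 0, 0, 0, 0, 0],
  [0, -0.1, 0, 0, 0, 0, 0],
])

```text
clock: 26.73
position: [0.5984, 0.0089, 0.0718]
eef_rot: [[0.049, 0.999, 0.0], [0.999, -0.049, 0.0], [0.0, 0.0, -1.0]]
force: [4.2, 1.0, -1.7]
finger_gap: 0.004
```

Call:
move_arm([
  [0, -0.02, 0, 0, 0, 0, 0],
  [0, -0.04, 0, 0, 0, 0, 0],
  [0, -0.06, 0, 0, 0, 0, 0],
  [0, -0.08, 0, 0, 0, 0, 0],
  [0, -0.1, 0, 0, 0, 0, 0],
])

```text
clock: 27.15
position: [0.5958, 0.009, 0.0718]
eef_rot: [[0.049, 0.999, -0.0], [0.999, -0.049, 0.0], [0.0, -0.0, -1.0]]
force: [3.2, 0.8, -0.3]
finger_gap: 0.001
```

Call:
move_arm([
  [0, -0.02, 0, 0, 0, 0, 0],
  [0, -0.04, 0, 0, 0, 0, 0],
  [0, -0.06, 0, 0, 0, 0, 0],
  [0, -0.08, 0, 0, 0, 0, 0],
  [0, -0.1, 0, 0, 0, 0, 0],
])

```text
clock: 27.57
position: [0.5927, 0.0088, 0.0715]
eef_rot: [[0.049, 0.999, -0.002], [0.999, -0.049, -0.0], [-0.0, -0.002, -1.0]]
force: [0.9, 0.1, -0.1]
finger_gap: 0.002
```

Force dropped; checking.

```bash
python3 -c "
from h import *
feel(6); orange(); look('d1')"
```

```text
clk 27.87 cov [-29.72   0.58] z 71.5 Fx [-0.9, -0.3, 0.1, -0.1, 0.6, 0.4] mean [-0.03 -0.11  0.16]
lug front edge row 210.55 first 209 cov x~ 6.3
```

View pics/d1.png

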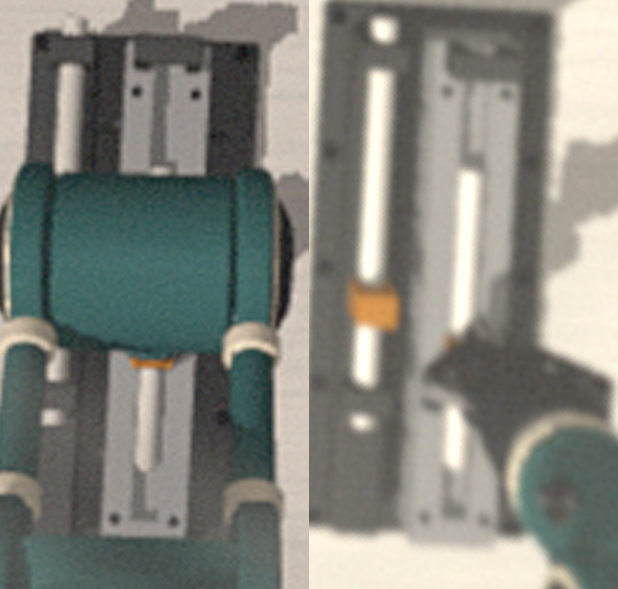

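Call:
move_arm([
  [0, 0.1, 0, 0, 0, 0, 0],
  [0, 0.3, 0, 0, 0, 0, 0],
  [0, 0.6, 0, 0, 0, 0, 0],
  [0, 0.8, -0.5, 0, 0, 0, 0],
  [0, 0.8, -1.5, 0, 0, 0, 0],
  [0, 0.8, -2.6, 0, 0, 0, 0],
  [0, 0.8, -4, 0, 0, 0, 0],
  [0, 0.8, -4, 0, 0, 0, 0],
])

```text
clock: 28.68
position: [0.6193, 0.0079, 0.1812]
eef_rot: [[0.049, 0.999, 0.014], [0.999, -0.049, -0.0], [0.0, 0.014, -1.0]]
force: [1.8, -0.0, 1.2]
finger_gap: 0.001
```

Call:
move_arm([
  [4, 0, -1, 0, 0, 0, 0],
  [6, 0, -2, 0, 0, 0, 0],
  [8, 0, -2, 0, 0, 0, 0],
  [8, 0, -2, 0, 0, 0, 0],
  [8, 0, -2, 0, 0, 0, 0],
  [8, 0, -2, 0, 0, 0, 0],
  [8, 0, -2, 0, 0, 0, 0],
  [8, 0, -2, 0, 0, 0, 0],
])

```text
clock: 29.35
position: [0.6235, 0.2078, 0.2222]
eef_rot: [[0.048, 0.999, 0.001], [0.999, -0.048, -0.001], [-0.001, 0.001, -1.0]]
force: [0.4, -0.2, -0.5]
finger_gap: 0.001
```

```bash
python3 -c "
from h import *
feel(2); look('d2')
for c in('top','scene'):
  for q in ('ball_center','nose','lug'): print(c,q,[(d['location'],d['confidence'],np.round(cov(onz(c,d['location'],{'ball_center':.035,'nose':.047,'lug':.097}[q])),1)) for d in r.tip_of(c,q)][:2])"
```

```text
clk 29.45 cov [ -50.02 -198.2 ] z 221.7 Fx [-0.4, -0.4] mean [-0.39  0.35 -0.41]
top ball_center []
top nose [([328.6, 239.4], 0.86, array([76. ,  1.7]))]
top lug [([329.9, 201.7], 0.92, array([-13.9,   0.6]))]
scene ball_center []
scene nose [([339.6, 188.0], 0.96, array([61.6, -1.9]))]
scene lug [([327.0, 193.3], 0.79, array([-1.3,  1.7]))]
```

View pics/d2.png

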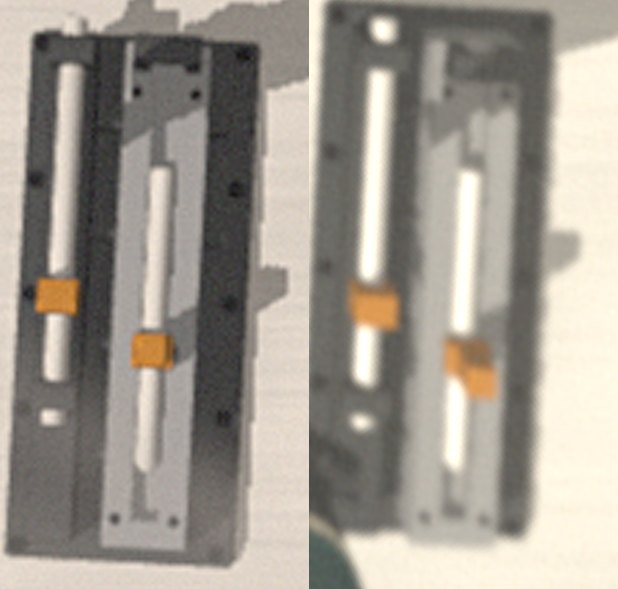

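```bash
python3 -c "
from h import *
print(r.sign_off())"
```

```text
the job is handed in; nothing more can be done
None
```

I rolled the ball into the detent bore, then slid the rail over it by its lug until it clicked. The job was handed in at about 29 s of the 72 s allowed.

**First push:** My first pass at the ball was too high, with the fingertips 51.6 mm above the bench. They rode up on the ball with about 9 N of upward force. I backed off, lowered to about 50.3 mm, and the ball then rolled normally and dropped in. It stayed put in the pictures after that.

**Rail:** The nose climbed over the ball at a peak push of about 15.7 N, slightly above your 10 to 15 N. It then slid at 2 to 5 N, at times above your 1.5 to 3.5 N; single readings scatter by about 0.7 N. When the nose was about 77 to 79 mm past the bore, the push fell to zero.

**Checks:**
- **Click:** The lug stood about 1.6 mm further ahead of the fingers than while being pushed, measured just after the click; part of the 3 to 5 mm jump was taken up by the fingers still moving forward.
- **Rail position:** After I moved the arm well clear, the nose was in the same place, and no loose ball showed in the channel.
- **Notch:** It can't be seen, so I'm relying on the force drop and the lug's jump. The finding networks also put the nose at different places in the two views, 62 and 76 mm, so I went by the pictures and the arm's own position.

I didn't touch the piston, wrench or gauge.

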